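# Blow the dusty frit tins clean and stack them in the stock tray

### The arm

A 6-joint arm with a two-finger parallel gripper is mounted at the origin on the work surface. World frame = base frame: x ahead of the robot, y to its left, z up, the work surface at z = 0. Lengths are in mm, angles in rad, forces in N, time in s.
With the tool pointing down it reaches from about 350 to 975 mm from the base axis. Payload 7.1 kg.
Tool frame: the origin (TCP) lies between the finger pads; the fingertips stand 19 mm ahead of it and the grasp point (between the pads) is the TCP; z points along the fingers, y is the line along which they close (so a half turn about z gives the same grasp; the last joint's range is limited). The gripper opens to 88 mm and grips with 3 to 60 N. Pads are 20 mm wide; open, the fingers measure 115 mm over their backs; the gripper's body (75 mm by 178 mm) begins 61 mm behind the grasp point.
Start: joints at [-1.137, 0.423, 1.63, -0, 1.089, -0.019], TCP at [273.442, -561.991, 241.675] pointing down, gripper open.
Joint ranges: [-3, 3], [-0.9, 2.11], [0.09, 2.58], [-1.31, 4.45], [0.11, 2.69], [-2.54, 2.54]. Speed limits (rad/s): [2.39, 2.39, 3.01, 3.14, 3.14, 3.14].

### API

Orientations are given as a rotation vector (axis times angle).
In Python, from workcell import ctrl gives the robot as it stands.
- The arm moves only by the tool arm_command, never from a script. Its argument "series" is a list of rows, each an object with "linear": the shift along the tool's x, y, z in m, a list of three; "turn": the turn about the tool's z in rad. A call has 1 to 10 rows; each row shifts and turns the commanded pose from where the row before left it, along the tool's axes as they then stand; what a row does not reach is not made up. A row lasts 1/10 s, in which the tool goes at most 50 mm and 8.59 degrees, less where a joint would pass 70% of its speed; a pose out of reach is approached as far as the arm can. A call with a gripper value outside its range is refused whole. "jaw" is the opening, from -1 (shut) to 1 (fully open), set as the call begins (left out, the last holds). The fingers move at their own pace and stop on an object; the grip force is fixed at half the most. Time passes only in rows, so rows that do not move let the fingers close. It gives the time, the measured TCP pose, the force, the opening and the grip force at its end, in the units of the state.
- ctrl.get_obs(): the state, without advancing time (a new reading comes with each control period).
- ctrl.get_image(name): name is "scene" or "top" or "wrist"; returns a dict with "frame" (384x512x3 uint8, blue, green, red), "fx", "fy", "cx", "cy" (pixels), "k1" (the pictures are not rectified: a ray, as slopes to the right and down, at radius r is drawn at 1 + k1 r^2 times it, then the intrinsics apply), "rvec" (rotation vector, rad) and "tvec" (3), from world to camera coordinates, as OpenCV has them. Camera axes: x right, y down, z forward; pixel columns grow to the right and rows downward; lengths in mm; the calibration is good to about 2 mm. A picture is of the moment at which its call begins. There is no depth.
- ctrl.close_job(): hands the job in; it is judged then, once.
The state is a dict: "t": time; "qpos": joint angles; "qvel": joint speeds; "joint_torque": joint torques, N m; "ee_pos": TCP position; "orientation": TCP orientation; "ft_force": force on the tool from outside, world axes, zero at the start; "moment": the same for the moment, N m; "width": finger opening in mm; "grasp_force": force on a finger pad.
Only numpy, scipy, OpenCV 4.12 (cv2) and the standard library are available. Lean on these libraries where they do the work, as an engineer would, in place of code of your own. Each camera call takes 0.05 s, during which the arm holds its last target. There are 200 camera calls.

### The job

Stand every frit tin side by side on the grate of the blow-off station, lids up. With all of them there, squeeze the air gun's red trigger: hold it about one second on soft air, short of the pressure point, then squeeze on through the pressure point to full blast and hold that about two seconds, and let go. Then stack the clean tins in the green stock tray in one straight column, lids up, each squarely on the one below, and leave the other things on the bench alone.

Things in the scene. Friction and masses are not known exactly. Their poses are not given: they have to be found in the camera images.
- tin_blue: Frit tin, blue lid. Closed slip-lid tin of glass frit, 92 mm long (own x) by 66 mm wide (own y) by 42 mm high, about 0.3 kg, bare metal with a blue lid; loose; origin at the centre of its underside, z up through the lid. May be absent (None).
- tin_yellow: Frit tin, yellow lid. Closed slip-lid tin of glass frit, 92 mm long (own x) by 66 mm wide (own y) by 42 mm high, about 0.3 kg, bare metal with a yellow lid; loose; origin at the centre of its underside, z up through the lid. May be absent (None).
- tin_green: Frit tin, green lid. Closed slip-lid tin of glass frit, 92 mm long (own x) by 66 mm wide (own y) by 42 mm high, about 0.3 kg, bare metal with a green lid; loose; origin at the centre of its underside, z up through the lid. May be absent (None).
- tin_red: Frit tin, red lid. Closed slip-lid tin of glass frit, 92 mm long (own x) by 66 mm wide (own y) by 42 mm high, about 0.3 kg, bare metal with a red lid; loose; origin at the centre of its underside, z up through the lid. May be absent (None).
- station: Blow-off station, fixed: grey downdraft box 222 (x) x 260 (y) x 30 mm with a flat steel grate on top; on its +y side a blue pistol air gun, hard-piped, lying on its side, 94 mm high, blowing along -y over the grate. Origin under the middle of the box, on the bench; x, y along its sides. Brass fan tip at x 20, y 152, 60 to 72 mm up. Duct collar, 50 mm high, at x 153, y 0.
- grate (a point): Middle of the grate's top face, 30 mm above the bench, axes as the station's. The grate is 214 (x) x 252 (y) mm inside a lip 4 mm thick and 8 mm high. Four tins fit two by two, centres at x = +-52 mm, y = +-68 mm, long sides along x.
- squeeze (a point): Fixed point on the gun, 80 mm above the bench, axes as the station's: midway between the grip's back and the trigger's front when fully squeezed. Grip and trigger lie level along x (22 and 18 mm high), open from above, 59 mm free below them. Squeeze along y. From here the trigger's tip is 24 mm towards -x, the upright brass air pipe (radius 10) 59 mm towards -x, the gun's barrel (radius 14) 73 mm towards +x.
- grip_back (a point): Middle of the grip's back face, fixed, 20 mm to the station's +y of the squeeze point; the face looks to +y.
- trigger_face (a point): Point on the red trigger's front face (looks to the station's -y), moves with it. To -y of the squeeze point: 40 mm at rest, 31 to 37 soft, 30 at the pressure point, 25 or less full blast, 20 at the stop. So over grip and trigger: 60 mm at rest (62 towards the tip, as the trigger leans 10 degrees), 51 to 57 soft, 50 at the pressure point, under 45 full blast, 40 at the stop.
- trigger (a joint): Angle of the red trigger, rad: 0 let go, 0.34 stop. It swings in the level plane about a pin 57 mm to +x of the squeeze point. Soft air: 0.05 to 0.15, 3 to 4 N at the squeeze point. Pressure point at 0.16: the force steps up to about 10 N. Full blast: above 0.26, up to 14 N at the stop. Springs back when let go.
- tray: Green stock tray, loose but heavy (1.2 kg), 180 (own x) x 150 (own y) mm outside, walls 4 mm thick and 12 mm high over the bench, floor 5 mm thick; origin under its middle, on the bench.
- tray_floor (a point): Middle of the tray's floor, 5 mm above the bench, axes as the tray's.
- jar: Bystander, to be left where it is: clear jar of yellow frit, 100 mm across, 120 mm high; origin under its middle.
- jar_lid: Bystander, to be left where it is: black jar lid, 80 mm across, 18 mm high.
- plate: Bystander, to be left where it is: blue plate, 150 mm across, 18 mm high.
- cutter: Bystander, to be left where it is: green-handled hand tool, 150 mm long, lying; own x along it.
- brush: Bystander, to be left where it is: brush, 160 mm long, lying; own x along it.
- glue: Bystander, to be left where it is: white bottle with orange cap, 52 mm across, 130 mm high.
- cork_block: Bystander, to be left where it is: cork block, 90 x 60 x 35 mm.
Mind the look-alikes: they are no part of the job. Leave any black look-alike of the tin_red alone. What is shaped like the tin_yellow but pink is not meant.

How it is judged (in metres and radians):
On the way, in this order (a step that is already met when the one before it is completed fails the run):
1. every tin stands upright on the grate, let go (x of tin_blue in the frame of grate between -0.085 and 0.085 m and y of tin_blue in the frame of grate between -0.11 and 0.11 m and z of each of tin_blue, tin_yellow, tin_green, tin_red in the frame of grate below 0.006 m and angle between each of tin_blue, tin_yellow, tin_green, tin_red's own z axis and vertical below 0.1 rad and x of tin_yellow in the frame of grate between -0.085 and 0.085 m and y of tin_yellow in the frame of grate between -0.11 and 0.11 m and x of tin_green in the frame of grate between -0.085 and 0.085 m and y of tin_green in the frame of grate between -0.11 and 0.11 m and x of tin_red in the frame of grate between -0.085 and 0.085 m and y of tin_red in the frame of grate between -0.11 and 0.11 m and contact force between the fingers and tin_blue below 0.3 N and contact force between the fingers and tin_yellow below 0.3 N and contact force between the fingers and tin_green below 0.3 N and contact force between the fingers and tin_red below 0.3 N), for 0.3 s.
2. with every tin on the grate, the trigger is held on soft air for half a second (x of tin_blue in the frame of grate between -0.085 and 0.085 m and y of tin_blue in the frame of grate between -0.11 and 0.11 m and z of each of tin_blue, tin_yellow, tin_green, tin_red in the frame of grate below 0.006 m and angle between each of tin_blue, tin_yellow, tin_green, tin_red's own z axis and vertical below 0.1 rad and x of tin_yellow in the frame of grate between -0.085 and 0.085 m and y of tin_yellow in the frame of grate between -0.11 and 0.11 m and x of tin_green in the frame of grate between -0.085 and 0.085 m and y of tin_green in the frame of grate between -0.11 and 0.11 m and x of tin_red in the frame of grate between -0.085 and 0.085 m and y of tin_red in the frame of grate between -0.11 and 0.11 m and value of joint trigger between 0.04 and 0.18 rad), for 0.5 s.
3. with every tin on the grate, the trigger is held past the pressure point at full blast for a second (x of tin_blue in the frame of grate between -0.085 and 0.085 m and y of tin_blue in the frame of grate between -0.11 and 0.11 m and z of each of tin_blue, tin_yellow, tin_green, tin_red in the frame of grate below 0.006 m and angle between each of tin_blue, tin_yellow, tin_green, tin_red's own z axis and vertical below 0.1 rad and x of tin_yellow in the frame of grate between -0.085 and 0.085 m and y of tin_yellow in the frame of grate between -0.11 and 0.11 m and x of tin_green in the frame of grate between -0.085 and 0.085 m and y of tin_green in the frame of grate between -0.11 and 0.11 m and x of tin_red in the frame of grate between -0.085 and 0.085 m and y of tin_red in the frame of grate between -0.11 and 0.11 m and value of joint trigger above 0.25 rad), for 1 s.
At the end, for the whole second after the job is handed in: All tins present stand lids up and at rest in one column in the stock tray, middles within 60 mm of the tray's middle along its long side and 50 mm along its short side, every tin's middle within 10 mm of every other's seen from above and their long sides within 8 degrees; the trigger is let go (x of tin_blue in the frame of tray_floor between -0.06 and 0.06 m and y of tin_blue in the frame of tray_floor between -0.05 and 0.05 m and angle between each of tin_blue, tin_yellow, tin_green, tin_red's own z axis and vertical below 0.08 rad and linear speed of each of tin_blue, tin_yellow, tin_green, tin_red below 0.02 m/s and x of tin_yellow in the frame of tray_floor between -0.06 and 0.06 m and y of tin_yellow in the frame of tray_floor between -0.05 and 0.05 m and x of tin_green in the frame of tray_floor between -0.06 and 0.06 m and y of tin_green in the frame of tray_floor between -0.05 and 0.05 m and x of tin_red in the frame of tray_floor between -0.06 and 0.06 m and y of tin_red in the frame of tray_floor between -0.05 and 0.05 m and horizontal distance between each of tin_yellow, tin_green, tin_red and tin_blue below 0.01 m and angle between the x axis of each of tin_yellow, tin_green, tin_red and the x axis of tin_blue, either way round below 0.14 rad and horizontal distance between each of tin_green, tin_red and tin_yellow below 0.01 m and angle between the x axis of each of tin_green, tin_red and the x axis of tin_yellow, either way round below 0.14 rad and horizontal distance between tin_red and tin_green below 0.01 m and angle between the x axis of tin_red and the x axis of tin_green, either way round below 0.14 rad and value of joint trigger below 0.03 rad); the robot touches nothing.
It fails at once if another thing on the bench is moved more than 40 mm (distance of any of jar, jar_lid, plate, cutter, brush, glue, cork_block from where it was at the start of the episode above 0.04 m).
Of tin_blue, tin_yellow, tin_green, tin_red only 3 to 4 are there at a start; the rules pass over those that are not, and their reading is None.
At some moment in a run one of tray may be knocked a few centimetres aside while the robot is not near it.
Once in a run the grip may slacken for a moment while it holds something.
It also fails if it takes over 210 s, if anything falls off the work surface, if the arm or the gripper's body presses on something with over 40 N, if the wrist force passes 120 N, or if a joint passes its speed limit or range.

## Working session

There is one attempt and no reset: what is moved stays moved. The work goes in short steps, Python scripts to look and compute and a tool call to move; the robot and the scene stay as the last step left them, time stands still between calls to the robot, and variables do not carry over. Pictures are saved under pics/ and viewed, at most 14 in all, crops included, and the job is handed in when it is done.

Besides the shell and the picture viewer there is one more tool, called after ">>>" as name(argument=value, ...) on one line, values as JSON. arm_command: Moves the arm, as the interface text tells. Its arguments: {"type":"object","properties":{"series":{"type":"array"},"jaw":{"type":"number"}},"required":["series"]}

```bash
mkdir -p pics; cat > h.py <<'E'
import numpy as np, cv2
from workcell import ctrl
def grab(n):
    im=ctrl.get_image(n); return im
def save(im,f,crop=None,s=1):
    a=im["frame"]
    if crop: a=a[crop[1]:crop[3],crop[0]:crop[2]]
    cv2.imwrite("pics/"+f,cv2.resize(a,None,fx=s,fy=s,interpolation=cv2.INTER_CUBIC) if s!=1 else a)
def undist(im,p):
    p=np.atleast_2d(np.array(p,float)); d=np.array([im["k1"],0,0,0.])
    K=np.array([[im["fx"],0,im["cx"]],[0,im["fy"],im["cy"]],[0,0,1.]])
    return cv2.undistortPoints(p.reshape(-1,1,2),K,d).reshape(-1,2)
def w(im,p,z):
    n=undist(im,p); R=cv2.Rodrigues(np.array(im["rvec"],float))[0]; t=np.array(im["tvec"],float).ravel()
    c=-R.T@t; d=np.c_[n,np.ones(len(n))]@R
    return c+d*((z-c[2])/d[:,2])[:,None]
def proj(im,P):
    K=np.array([[im["fx"],0,im["cx"]],[0,im["fy"],im["cy"]],[0,0,1.]])
    return cv2.projectPoints(np.atleast_2d(np.array(P,float)),np.array(im["rvec"],float),np.array(im["tvec"],float),K,np.array([im["k1"],0,0,0.]))[0].reshape(-1,2)
E
python3 - <<'E'
from h import *
o=ctrl.get_obs(); print(o)
for n in("scene","top"):
    im=grab(n); save(im,n+"0.png",s=1.5); print(n,{k:im[k] for k in im if k!="frame"})
    import pickle; pickle.dump(im,open(n+"0.pkl","wb"))
E
```

```text
{'t': 0.0, 'qpos': array([-1.13699500e+00,  4.23820457e-01,  1.63067350e+00, -9.30877289e-06,
        1.08858801e+00, -1.90323504e-02]), 'qvel': array([ 1.69272323e-04, -7.01534601e-05, -3.11861418e-04, -5.45743358e-04,
        2.84789172e-04, -3.30989707e-04]), 'joint_torque': array([ 1.28262636e-05, -5.44631732e+01, -2.73664856e+01,  6.43030135e-02,
        2.25366186e-02, -1.04359674e-04]), 'ee_pos': array([ 273.23303445, -561.53733284,  240.92088125]), 'orientation': array([-3.05998975e+00, -7.04927364e-01,  4.94128870e-04]), 'ft_force': array([-0.71847732,  0.22013153, -0.72912498]), 'moment': array([ 0.00814406,  0.02706827, -0.00083782]), 'grasp_force': 0.0, 'width': 87.9263751775621}
scene {'fx': 391.4537570796975, 'fy': 391.4537570796975, 'cx': 254.81983833790434, 'cy': 191.40791434968145, 'k1': -0.07821820903658962, 'rvec': array([ 0.61407527,  2.55770838, -1.27750863]), 'tvec': array([ 507.49251163,  -77.30146643, 1532.32716228])}
top {'fx': 493.5144168971599, 'fy': 493.5144168971599, 'cx': 247.11125566835088, 'cy': 192.70971293942063, 'k1': -0.1904621642720761, 'rvec': array([ 2.16674387, -2.11968976,  0.14590831]), 'tvec': array([ -14.33031788,  550.16506268, 1299.74753142])}
```

View pics/top0.png

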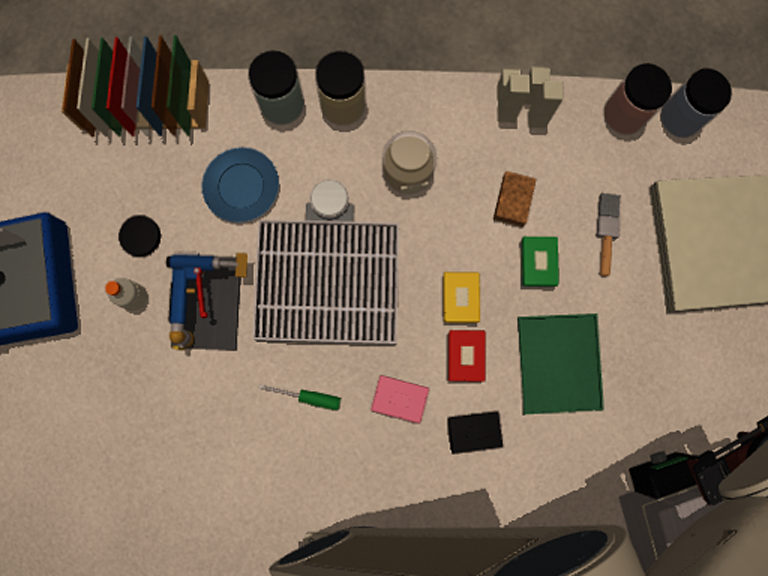

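View pics/scene0.png

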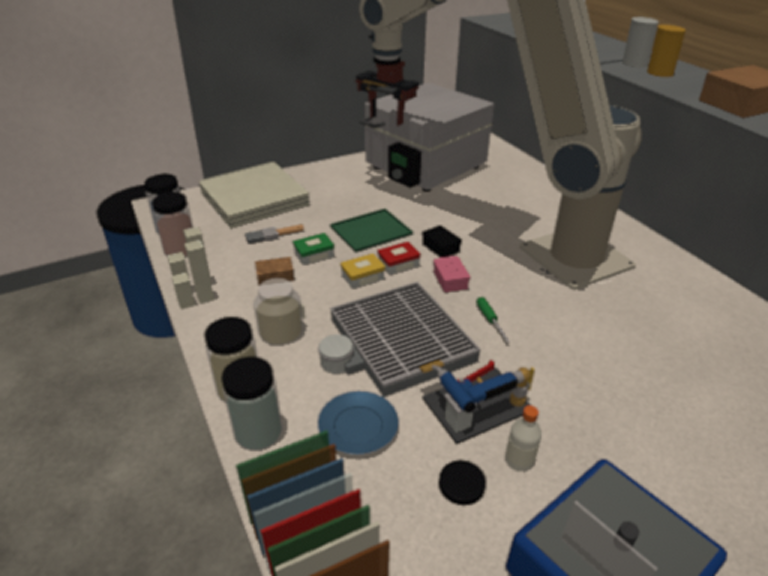

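Top view (1.5x pixels): tins are yellow (461,297), red (466,356) and green (540,262), with no blue one. Look-alikes are black (475,432) and pink (400,398). The empty tray is at (560,363), and the grate is at (327,283) with the gun to its left. I choose the three tins with label-bearing lids. Next I measure them and check with a close crop.

```bash
cat >> h.py <<'E'
def seg(im,lo,hi,roi,z,minA=60):
    h=cv2.cvtColor(im["frame"],cv2.COLOR_BGR2HSV); m=cv2.inRange(h,np.array(lo),np.array(hi))
    k=np.zeros_like(m); k[roi[1]:roi[3],roi[0]:roi[2]]=1; m=m*k
    out=[]
    for c in cv2.findContours(m,cv2.RETR_EXTERNAL,cv2.CHAIN_APPROX_NONE)[0]:
        if cv2.contourArea(c)<minA: continue
        P=w(im,c.reshape(-1,2),z)[:,:2].astype(np.float32)
        (x,y),(a,b),th=cv2.minAreaRect(P)
        if a<b: a,b,th=b,a,th+90
        out.append((round(x,1),round(y,1),round(a,1),round(b,1),round((th+90)%180-90,1)))
    return out
COL={"yellow":((20,120,90),(32,255,255)),"green":((50,120,40),(80,255,255)),"red":((0,150,80),(8,255,255))}
E
python3 - <<'E'
from h import *
import pickle
im=pickle.load(open("top0.pkl","rb"))
save(im,"crop1.png",(270,140,430,310),3.5)
roi=(280,150,410,290)
for n,(lo,hi) in COL.items(): print(n,seg(im,lo,hi,roi,42))
print("tray z12",seg(im,(50,80,20),(85,255,130),(335,200,410,285),12,500))
c=np.array([(260,222),(397,223),(396,344),(255,341)])/1.5
print("grate",w(im,c,38).round(1))
c=np.array([(241,264),(178,342),(200,290),(187,262)])/1.5
print("gun tip,pipe,trig,elbow",w(im,c[:1],66).round(0),w(im,c[1:],85).round(0))
print(proj(im,[[500,0,0],[600,0,0],[500,100,0]]))
E
```

```text
yellow [(540.6, -166.4, 91.0, 63.0, 0.5)]
green [(422.9, -347.0, 173.6, 145.5, 3.8), (609.0, -310.2, 91.5, 64.8, -0.6)]
red [(433.9, -176.6, 91.5, 65.0, 0.6)]
tray z12 [(424.5, -354.7, 178.7, 149.8, 3.8)]
grate [[671.4 205.1  38. ]
 [674.3 -47.9  38. ]
 [452.  -49.9  38. ]
 [451.4 204.4  38. ]]
gun tip,pipe,trig,elbow [[587. 231.  66.]] [[443. 334.  85.]
 [536. 299.  85.]
 [585. 325.  85.]]
[[245.98317255 212.65322164]
 [246.79201951 177.21307993]
 [210.07800617 211.85426287]]
```

View pics/crop1.png

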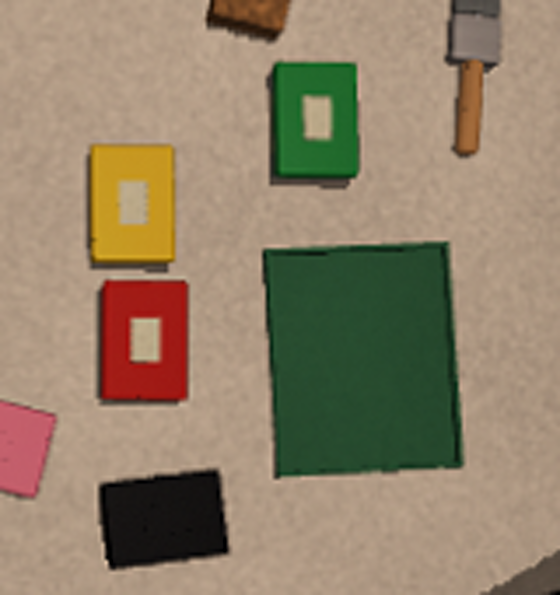

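Crop confirmed: green, yellow and red tins have lids with labels, while black and pink have none. I go for green first at (609,-310), turning the tool to yaw 0.

>>> arm_command(series=[{"linear":[0,0,0],"turn":0.113},{"linear":[0,0,0],"turn":0.113},{"linear":[0,0,0],"turn":0.113},{"linear":[0,0,0],"turn":0.113},{"linear":[0.03,-0.022,0],"turn":0},{"linear":[0.03,-0.022,0],"turn":0},{"linear":[0.03,-0.022,0],"turn":0},{"linear":[0.03,-0.022,0],"turn":0},{"linear":[0.03,-0.022,0],"turn":0},{"linear":[0.03,-0.022,0],"turn":0}], jaw=1)

```text
t: 1.1
ee_pos: [454.2, -428.6, 241.3]
orientation: [-3.141, -0.001, 0.001]
ft_force: [-0.0, -0.9, 0.4]
width: 87.4
grasp_force: 0.0
```

>>> arm_command(series=[{"linear":[0.03,-0.024,0.01],"turn":0},{"linear":[0.035,-0.026,0.02],"turn":0},{"linear":[0.035,-0.026,0.025],"turn":0},{"linear":[0.035,-0.026,0.025],"turn":0},{"linear":[0.02,-0.016,0.02],"turn":0},{"linear":[0,0,0.02],"turn":0},{"linear":[0,0,0],"turn":0}])

```text
t: 1.8
ee_pos: [606.4, -310.0, 118.3]
orientation: [-3.139, -0.004, 0.009]
ft_force: [-1.4, 0.2, 0.1]
width: 87.9
grasp_force: 0.0
```

```bash
python3 - <<'E'
from h import *
print(ctrl.get_obs()["ee_pos"])
im=grab("wrist"); save(im,"wr1.png"); print(seg(im,*COL["green"],(0,0,512,384),42,300))
E
```

```text
[ 606.412523   -309.99099194  118.27106345]
[(613.9, -314.0, 90.3, 64.0, 0.4)]
```

View pics/wr1.png

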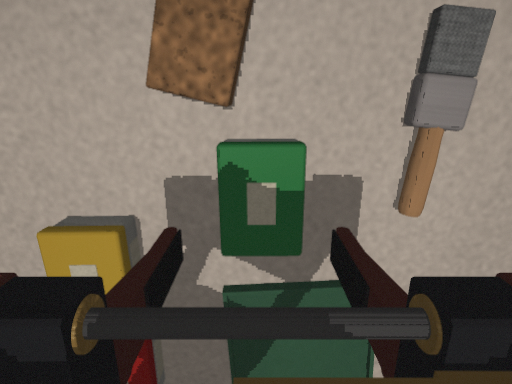

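The green tin sits at about (262,198), between the fingers' columns, with the fingers clear of it. Wrist and top agree within 5 mm, so I descend and grip.

>>> arm_command(series=[{"linear":[0.004,0.002,0.02],"turn":0},{"linear":[0,0,0.025],"turn":0},{"linear":[0,0,0.025],"turn":0},{"linear":[0,0,0.017],"turn":0},{"linear":[0,0,0],"turn":0},{"linear":[0,0,0],"turn":0}])

```text
t: 2.45
ee_pos: [612.1, -314.6, 35.8]
orientation: [3.141, 0.0, 0.001]
ft_force: [0.6, 0.2, 0.6]
width: 87.9
grasp_force: 0.0
```

>>> arm_command(series=[{"linear":[0,0,0],"turn":0},{"linear":[0,0,0],"turn":0},{"linear":[0,0,0],"turn":0},{"linear":[0,0,0],"turn":0},{"linear":[0,0,0],"turn":0},{"linear":[0,0,0],"turn":0}], jaw=-1)

```text
t: 3.05
ee_pos: [612.4, -314.1, 36.0]
orientation: [3.141, 0.001, 0.002]
ft_force: [-1.1, 0.1, 6.6]
width: 65.8
grasp_force: 30.0
```

>>> arm_command(series=[{"linear":[0,0,-0.02],"turn":0},{"linear":[0,0,-0.03],"turn":0},{"linear":[0,-0.01,-0.03],"turn":0},{"linear":[0,-0.04,-0.02],"turn":0},{"linear":[0,-0.045,0],"turn":0},{"linear":[0,-0.045,0],"turn":0},{"linear":[0,-0.045,0],"turn":0},{"linear":[0,-0.045,0],"turn":0},{"linear":[0,-0.045,0],"turn":0},{"linear":[0,-0.035,0],"turn":0}])

```text
t: 4.05
ee_pos: [610.9, -1.5, 134.6]
orientation: [-3.141, -0.003, 0.001]
ft_force: [-0.4, -0.3, -1.9]
width: 66.2
grasp_force: 30.0
```

>>> arm_command(series=[{"linear":[0,-0.022,0],"turn":0},{"linear":[0,0,0],"turn":0},{"linear":[0,0,0],"turn":0}])

```text
t: 4.35
ee_pos: [611.3, 18.2, 134.6]
orientation: [3.141, 0.003, -0.001]
ft_force: [0.3, -0.2, -2.9]
width: 66.2
grasp_force: 30.0
```

>>> arm_command(series=[{"linear":[0,0,0.02],"turn":0},{"linear":[0,0,0.02],"turn":0},{"linear":[0,0,0.016],"turn":0},{"linear":[0,0,0.008],"turn":0},{"linear":[0,0,0.004],"turn":0},{"linear":[0,0,0],"turn":0},{"linear":[0,0,0],"turn":0}])

```text
t: 5.05
ee_pos: [612.2, 17.8, 67.5]
orientation: [-3.142, -0.001, -0.002]
ft_force: [0.0, -0.4, -1.5]
width: 65.7
grasp_force: 30.0
```

>>> arm_command(series=[{"linear":[0,0,0],"turn":0},{"linear":[0,0,0],"turn":0},{"linear":[0,0,0],"turn":0},{"linear":[0,0,0],"turn":0},{"linear":[0,0,-0.02],"turn":0},{"linear":[0,0,-0.03],"turn":0},{"linear":[0,0,-0.03],"turn":0},{"linear":[-0.02,0.04,0],"turn":0},{"linear":[-0.02,0.045,0],"turn":0},{"linear":[-0.02,0.045,0],"turn":0}], jaw=1)

```text
t: 6.05
ee_pos: [551.3, -112.9, 147.5]
orientation: [3.141, 0.004, 0.002]
ft_force: [-0.3, 0.0, -0.2]
width: 88.0
grasp_force: 0.0
```

>>> arm_command(series=[{"linear":[-0.01,0.03,0],"turn":0},{"linear":[0,0.025,0.01],"turn":0},{"linear":[0,0,0.03],"turn":0},{"linear":[0,0,0.03],"turn":0},{"linear":[0,0,0.025],"turn":0},{"linear":[0,0,0.017],"turn":0},{"linear":[0,0,0],"turn":0}])

```text
t: 6.75
ee_pos: [540.2, -166.6, 32.8]
orientation: [-3.14, -0.001, 0.006]
ft_force: [-0.7, 0.3, 0.3]
width: 88.2
grasp_force: 0.0
```

>>> arm_command(series=[{"linear":[0,0,0],"turn":0},{"linear":[0,0,0],"turn":0},{"linear":[0,0,0],"turn":0},{"linear":[0,0,0],"turn":0},{"linear":[0,0,0],"turn":0},{"linear":[0,0,0],"turn":0}], jaw=-1)

```text
t: 7.35
ee_pos: [542.6, -167.3, 36.1]
orientation: [3.141, 0.001, 0.003]
ft_force: [-0.9, 1.0, 7.4]
width: 65.8
grasp_force: 29.9
```

>>> arm_command(series=[{"linear":[0,0,-0.02],"turn":0},{"linear":[0,0,-0.03],"turn":0},{"linear":[0,-0.01,-0.03],"turn":0},{"linear":[-0.006,-0.035,-0.02],"turn":0},{"linear":[-0.008,-0.045,0],"turn":0},{"linear":[-0.008,-0.045,0],"turn":0},{"linear":[-0.008,-0.035,0],"turn":0},{"linear":[-0.001,-0.015,0],"turn":0},{"linear":[0,0,0],"turn":0},{"linear":[0,0,0],"turn":0}])

```text
t: 8.35
ee_pos: [510.9, 17.6, 134.9]
orientation: [3.141, 0.002, 0.0]
ft_force: [-0.1, -0.6, -3.4]
width: 66.0
grasp_force: 29.9
```

>>> arm_command(series=[{"linear":[0,0,0.02],"turn":0},{"linear":[0,0,0.02],"turn":0},{"linear":[0,0,0.016],"turn":0},{"linear":[0,0,0.008],"turn":0},{"linear":[0,0,0.004],"turn":0},{"linear":[0,0,0],"turn":0},{"linear":[0,0,0],"turn":0}])

```text
t: 9.05
ee_pos: [511.2, 17.6, 67.5]
orientation: [3.142, 0.001, 0.002]
ft_force: [0.1, -0.9, -3.5]
width: 65.9
grasp_force: 29.9
```

>>> arm_command(series=[{"linear":[0,0,0.0015],"turn":0},{"linear":[0,0,0],"turn":0}])

```text
t: 9.25
ee_pos: [511.3, 17.9, 66.1]
orientation: [3.141, 0.002, 0.003]
ft_force: [1.0, -0.4, -0.9]
width: 65.8
grasp_force: 29.9
```

>>> arm_command(series=[{"linear":[0,0,0],"turn":0},{"linear":[0,0,0],"turn":0},{"linear":[0,0,0],"turn":0},{"linear":[0,0,0],"turn":0},{"linear":[0,0,-0.02],"turn":0},{"linear":[0,0,-0.03],"turn":0},{"linear":[-0.006,0.015,-0.03],"turn":0},{"linear":[-0.018,0.045,0],"turn":0},{"linear":[-0.018,0.045,0],"turn":0},{"linear":[-0.018,0.045,0],"turn":0}], jaw=1)

```text
t: 10.25
ee_pos: [450.2, -133.3, 145.9]
orientation: [3.141, 0.003, 0.002]
ft_force: [0.5, 0.5, 0.1]
width: 88.2
grasp_force: 0.0
```

>>> arm_command(series=[{"linear":[-0.016,0.03,0],"turn":0},{"linear":[0,0.015,0.01],"turn":0},{"linear":[0,0,0.03],"turn":0},{"linear":[0,0,0.03],"turn":0},{"linear":[0,0,0.025],"turn":0},{"linear":[0,0,0.015],"turn":0},{"linear":[0,0,0],"turn":0}])

```text
t: 10.95
ee_pos: [433.9, -176.1, 33.1]
orientation: [-3.14, -0.002, 0.006]
ft_force: [0.5, -0.8, -0.1]
width: 87.7
grasp_force: 0.0
```

>>> arm_command(series=[{"linear":[0,0,0],"turn":0},{"linear":[0,0,0],"turn":0},{"linear":[0,0,0],"turn":0},{"linear":[0,0,0],"turn":0},{"linear":[0,0,0],"turn":0},{"linear":[0,0,0],"turn":0}], jaw=-1)

```text
t: 11.55
ee_pos: [435.5, -177.3, 36.3]
orientation: [3.141, 0.001, 0.003]
ft_force: [2.1, 2.1, 6.8]
width: 65.9
grasp_force: 30.0
```

>>> arm_command(series=[{"linear":[0,0,-0.02],"turn":0},{"linear":[0,0,-0.03],"turn":0},{"linear":[0,-0.005,-0.035],"turn":0},{"linear":[0.01,-0.03,-0.025],"turn":0},{"linear":[0.018,-0.045,0],"turn":0},{"linear":[0.018,-0.045,0],"turn":0},{"linear":[0.018,-0.045,0],"turn":0},{"linear":[0.018,-0.045,0],"turn":0},{"linear":[0.018,-0.045,0],"turn":0},{"linear":[0.018,-0.04,0],"turn":0}])

```text
t: 12.55
ee_pos: [552.5, 125.2, 145.4]
orientation: [3.142, 0.002, -0.001]
ft_force: [0.3, -0.2, -2.3]
width: 65.9
grasp_force: 30.0
```

>>> arm_command(series=[{"linear":[0.007,-0.015,0],"turn":0},{"linear":[0,0,0],"turn":0},{"linear":[0,0,0.02],"turn":0},{"linear":[0,0,0.02],"turn":0},{"linear":[0,0,0.02],"turn":0},{"linear":[0,0,0.014],"turn":0},{"linear":[0,0,0.004],"turn":0},{"linear":[0,0,0],"turn":0},{"linear":[0,0,0],"turn":0}])

```text
t: 13.45
ee_pos: [559.8, 137.5, 67.9]
orientation: [-3.141, -0.0, -0.001]
ft_force: [-0.3, 0.1, -2.5]
width: 65.8
grasp_force: 30.0
```

>>> arm_command(series=[{"linear":[0,0,0.0017],"turn":0},{"linear":[0,0,0],"turn":0}])

```text
t: 13.65
ee_pos: [560.1, 137.9, 66.4]
orientation: [-3.142, -0.002, -0.002]
ft_force: [1.7, -1.1, -0.2]
width: 65.7
grasp_force: 30.0
```

>>> arm_command(series=[{"linear":[0,0,0],"turn":0},{"linear":[0,0,0],"turn":0},{"linear":[0,0,0],"turn":0},{"linear":[0,0,0],"turn":0},{"linear":[0,0,-0.02],"turn":0},{"linear":[0,0,-0.04],"turn":0},{"linear":[0,0,-0.045],"turn":0},{"linear":[0,0,-0.045],"turn":0},{"linear":[-0.02,-0.03,-0.01],"turn":0},{"linear":[-0.02,-0.04,0],"turn":0}], jaw=1)

```text
t: 14.65
ee_pos: [520.8, 208.0, 228.7]
orientation: [-3.14, 0.004, -0.008]
ft_force: [-0.7, 0.9, -1.2]
width: 87.6
grasp_force: 0.0
```

>>> arm_command(series=[{"linear":[-0.02,-0.04,0],"turn":0},{"linear":[0,-0.04,0],"turn":0},{"linear":[0,-0.01,0],"turn":0},{"linear":[0,0,0],"turn":0},{"linear":[0,0,0],"turn":0}])

```text
t: 15.15
ee_pos: [499.3, 297.0, 225.4]
orientation: [3.141, 0.001, -0.001]
ft_force: [0.9, -0.2, -0.1]
width: 87.9
grasp_force: 0.0
```

```bash
python3 - <<'E'
from h import *
import pickle
print(ctrl.get_obs()["ee_pos"])
im=grab("wrist"); save(im,"wr2.png",s=1.5); pickle.dump(im,open("wr2.pkl","wb"))
t=grab("top"); save(t,"top2.png",(90,130,390,290),2.6); pickle.dump(t,open("top2.pkl","wb"))
for n in COL: print(n,seg(t,*COL[n],(160,140,280,240),72))
print("tray z12",seg(t,(50,80,20),(85,255,130),(335,200,410,285),12,500))
E
```

```text
[499.28434053 297.01492801 225.40034415]
yellow [(507.3, 18.1, 90.3, 63.6, 1.2)]
green [(609.4, 18.0, 92.4, 64.3, 1.2)]
red [(558.3, 138.3, 91.1, 65.3, -0.1)]
tray z12 [(424.4, -354.7, 178.8, 149.8, 3.8)]
```

View pics/wr2.png

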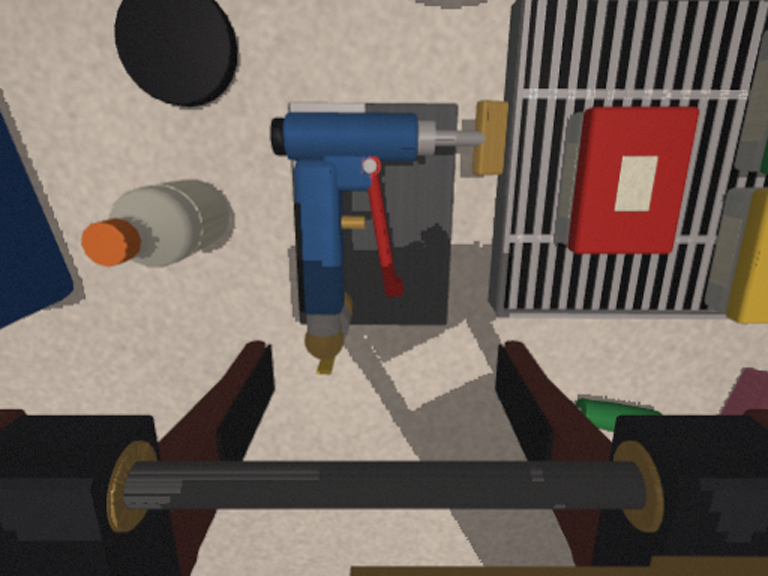

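View pics/top2.png

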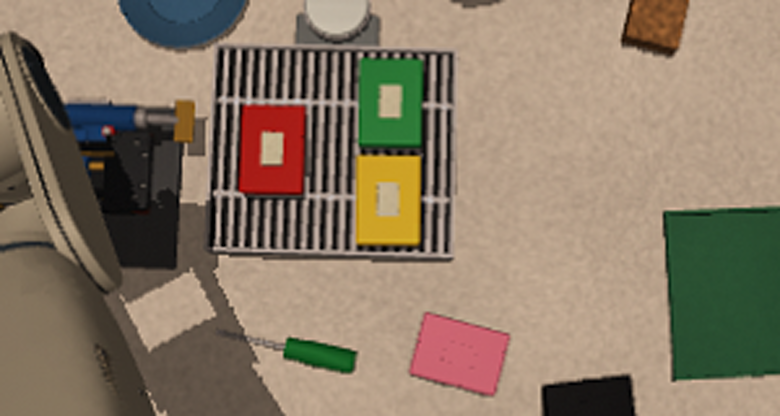

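Wrist view (1.5x): trigger pin at (372,165), tip (393,287), grip back edge at column ~298, pipe (325,345), fan tip (489,137). The top view shows all three tins flat on the grate and the tray unmoved.

```bash
python3 - <<'E'
from h import *
import pickle
im=pickle.load(open("wr2.pkl","rb"))
f=lambda x,y,z:w(im,[(x/1.5,y/1.5)],z)[0,:2].round(1)
print("pin",f(372,165,92),"tip end",f(393,297,89),"trig front mid",f(386,235,89),f(392,255,89),"trig back mid",f(377,235,89))
print("grip back",f(298,190,91),f(299,240,91),f(299,300,91), "grip front",f(342,270,91))
print("fan tip",f(489,137,72),"pipe",f(326,345,85),"barrel",f(345,137,94))
print("grate corner left-bottom",f(492,313,38), "left top far",f(521,3,38))
b=im["frame"];h=cv2.cvtColor(b,cv2.COLOR_BGR2HSV)
m=cv2.inRange(h,np.array((0,150,80)),np.array((8,255,255)))
for r in range(110,200,12):
    c=np.where(m[r,230:290])[0]+230
    if len(c): print(r,f(c.min()*1.5,r*1.5,89),f(c.max()*1.5+1,r*1.5,89))
E
```

```text
pin [572.3 303.5] tip end [489.9 290.5] trig front mid [530.4 295.1] [517.7 291.3] trig back mid [530.4 300.7]
grip back [557.8 347.7] [527.5 348.8] [488.5 350.9] grip front [508.4 322.8]
fan tip [588.3 231.7] pipe [454.3 335.5] barrel [587.7 318.7]
grate corner left-bottom [460.1 212.7] left top far [669.4 209.7]
110 [572.2 300. ] [572.2 298.5]
122 [561.8 303.6] [561.8 299.4]
134 [551.1 304.6] [551.2 297.6]
146 [540.3 302.8] [540.3 295.8]
158 [529.1 301. ] [529.1 293.9]
170 [517.7 299.2] [517.7 292. ]
182 [506.  297.3] [506.  290.9]
194 [494.  294.4] [494.  284.1]
```

>>> arm_command(series=[{"linear":[0.014,-0.025,0.01],"turn":0},{"linear":[0,0,0.025],"turn":0},{"linear":[0,0,0.025],"turn":0},{"linear":[0,0,0.02],"turn":0},{"linear":[0,0,0],"turn":0},{"linear":[0,0,0],"turn":0}])

```text
t: 15.85
ee_pos: [513.7, 322.0, 145.9]
orientation: [3.141, -0.001, -0.001]
ft_force: [-0.2, 0.5, 0.2]
width: 87.7
grasp_force: 0.0
```

```bash
python3 - <<'E'
from h import *
im=grab("wrist"); save(im,"wr3.png",s=1.5)
f=lambda x,y,z:w(im,[(x,y)],z)[0,:2].round(1)
h=cv2.cvtColor(im["frame"],cv2.COLOR_BGR2HSV)
m=cv2.inRange(h,np.array((0,150,80)),np.array((8,255,255)))
b=cv2.inRange(h,np.array((100,120,30)),np.array((125,255,255)))
for r in range(60,300,15):
    c=np.where(m[r,150:330])[0]+150; d=np.where(b[r,150:330])[0]+150
    print(r, [f(c.min(),r,89),f(c.max()+1,r,89)] if len(c) else '', [f(d.min(),r,91),f(d.max()+1,r,91)] if len(d) else '')
E
```

```text
60  
75  
90  [array([601.5, 351. ]), array([601.5, 337.4])]
105  [array([592.6, 354.5]), array([592.6, 277.6])]
120  [array([583.5, 355. ]), array([583.5, 277.6])]
135 [array([573.9, 301.2]), array([573.9, 298.6])] [array([574.1, 348.4]), array([574.1, 311.7])]
150 [array([564.1, 303.5]), array([564.1, 300.2])] [array([564.4, 349.5]), array([564.4, 304.4])]
165 [array([554., 306.]), array([554. , 297.9])] [array([554.4, 349.9]), array([554.4, 323.4])]
180 [array([543.6, 304.4]), array([543.6, 296.9])] [array([544.1, 347.7]), array([544.1, 323.4])]
195 [array([532.9, 302.7]), array([532.9, 294.4])] [array([533.5, 347.4]), array([533.5, 323.4])]
210 [array([521.8, 301. ]), array([521.8, 292.6])] [array([522.6, 347.1]), array([522.6, 323.5])]
225 [array([510.4, 298.5]), array([510.4, 290.7])] [array([511.3, 347.5]), array([511.3, 323.5])]
240 [array([498.6, 296.7]), array([498.6, 285.1])] [array([499.6, 347.2]), array([499.6, 324.2])]
255  [array([487.6, 347.6]), array([487.6, 323.6])]
270  
285
```

View pics/wr3.png

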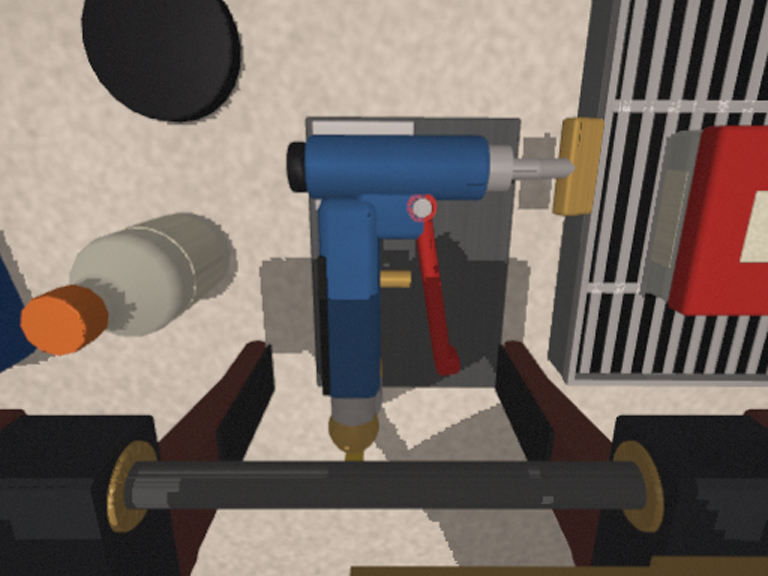

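Close view confirms it: trigger front at y≈291 (x=513), and the grip back, including the black pad, at y≈351, so the squeeze point is at y≈331. I descend with the jaws around both.

>>> arm_command(series=[{"linear":[0,0,0.02],"turn":0},{"linear":[0,-0.001,0.02],"turn":0},{"linear":[0,0,0.015],"turn":0},{"linear":[0,0,0.008],"turn":0},{"linear":[0,0,0],"turn":0},{"linear":[0,0,0],"turn":0}])

```text
t: 16.5
ee_pos: [513.8, 324.1, 83.3]
orientation: [-3.141, -0.001, -0.001]
ft_force: [0.2, -0.1, 0.4]
width: 87.8
grasp_force: 0.0
```

>>> arm_command(series=[{"linear":[0,0,0],"turn":0},{"linear":[0,-0.001,0],"turn":0},{"linear":[0,0,0],"turn":0},{"linear":[0,0,0],"turn":0}], jaw=0.23)

```text
t: 16.9
ee_pos: [513.1, 324.5, 83.0]
orientation: [3.141, 0.002, -0.001]
ft_force: [-0.8, -3.6, 3.4]
width: 59.2
grasp_force: 1.5
```

>>> arm_command(series=[{"linear":[0,0,0],"turn":0},{"linear":[0,0,0],"turn":0},{"linear":[0,0,0],"turn":0},{"linear":[0,0,0],"turn":0}])

```text
t: 17.3
ee_pos: [513.0, 325.2, 82.8]
orientation: [-3.141, -0.001, 0.001]
ft_force: [-4.5, 1.5, 2.8]
width: 54.1
grasp_force: 4.3
```

```bash
python3 - <<'E'
from h import *
im=grab("wrist"); save(im,"wr4.png",(150,60,400,270),2.8)
f=lambda x,y,z:w(im,[(x,y)],z)[0,:2].round(1)
h=cv2.cvtColor(im["frame"],cv2.COLOR_BGR2HSV)
m=cv2.inRange(h,np.array((0,150,50)),np.array((8,255,255)))
for r in range(100,300,12):
    c=np.where(m[r,200:330])[0]+200
    if len(c): print(r,f(c.min(),r,89),f(c.max()+1,r,89))
print(ctrl.get_obs()["ft_force"],ctrl.get_obs()["width"])
E
```

```text
148 [574.6 310.8] [574.6 299. ]
160 [569.1 310.6] [569.2 299.2]
172 [563.5 305.3] [563.5 302.1]
184 [557.8 309.7] [557.8 300.9]
196 [551.9 309.1] [551.9 300.6]
208 [545.8 308.9] [545.8 300.2]
220 [539.6 308.7] [539.6 299.9]
232 [533.3 308. ] [533.3 299.1]
244 [526.7 307.7] [526.8 298.8]
256 [520. 307.] [520.1 298.4]
268 [513.2 306.7] [513.2 298.1]
280 [506.1 306.5] [506.1 297.7]
292 [498.9 305.7] [498.9 295.7]
[-4.96501879  1.37344683  3.15052729] 54.496000089750254
```

View pics/wr4.png

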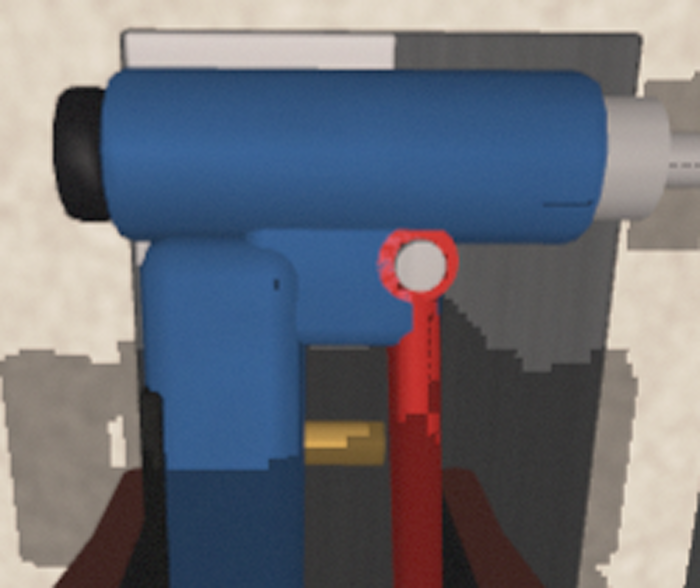

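Width 54.1 and 4.3 N. The trigger front's slope has changed by about 0.1 rad, so this is soft air. I hold it a little longer, then squeeze through while shifting y by +6 mm so the back finger stays on the grip.

>>> arm_command(series=[{"linear":[0,0,0],"turn":0},{"linear":[0,0,0],"turn":0},{"linear":[0,0,0],"turn":0},{"linear":[0,0,0],"turn":0},{"linear":[0,0,0],"turn":0},{"linear":[0,0,0],"turn":0}])

```text
t: 17.95
ee_pos: [513.0, 325.2, 82.8]
orientation: [-3.141, -0.001, 0.001]
ft_force: [-4.1, 2.0, 4.1]
width: 54.4
grasp_force: 4.5
```

>>> arm_command(series=[{"linear":[0,-0.002,0],"turn":0},{"linear":[0,-0.002,0],"turn":0},{"linear":[0,-0.002,0],"turn":0},{"linear":[0,0,0],"turn":0},{"linear":[0,0,0],"turn":0},{"linear":[0,0,0],"turn":0}], jaw=-0.05)

```text
t: 18.55
ee_pos: [513.0, 331.1, 82.8]
orientation: [-3.141, -0.0, 0.001]
ft_force: [-5.5, 2.6, 3.6]
width: 42.1
grasp_force: 18.3
```

>>> arm_command(series=[{"linear":[0,0,0],"turn":0},{"linear":[0,0,0],"turn":0},{"linear":[0,0,0],"turn":0},{"linear":[0,0,0],"turn":0},{"linear":[0,0,0],"turn":0},{"linear":[0,0,0],"turn":0},{"linear":[0,0,0],"turn":0},{"linear":[0,0,0],"turn":0},{"linear":[0,0,0],"turn":0},{"linear":[0,0,0],"turn":0}])

```text
t: 19.55
ee_pos: [513.0, 331.2, 82.8]
orientation: [-3.141, -0.0, 0.001]
ft_force: [-6.1, 2.6, 5.0]
width: 42.2
grasp_force: 18.3
```

```bash
python3 - <<'E'
from h import *
im=grab("wrist")
f=lambda x,y,z:w(im,[(x,y)],z)[0,:2].round(1)
h=cv2.cvtColor(im["frame"],cv2.COLOR_BGR2HSV)
m=cv2.inRange(h,np.array((0,150,50)),np.array((8,255,255)))
for r in range(196,290,12):
    c=np.where(m[r,200:330])[0]+200
    if len(c): print(r,f(c.min(),r,89),f(c.max()+1,r,89))
E
```

```text
196 [551.8 314.5] [551.8 305. ]
208 [545.8 315.7] [545.8 306.1]
220 [539.6 315. ] [539.6 306.8]
232 [533.2 317.3] [533.2 307.5]
244 [526.7 318.6] [526.7 308.7]
256 [520.  319.5] [520.  309.9]
268 [513.1 320.8] [513.1 311.1]
280 [506.1 321.7] [506.1 311.9]
```

>>> arm_command(series=[{"linear":[0,0,0],"turn":0},{"linear":[0,0,0],"turn":0},{"linear":[0,0,0],"turn":0},{"linear":[0,0,0],"turn":0},{"linear":[0,0,0],"turn":0},{"linear":[0,0,0],"turn":0}])

```text
t: 20.2
ee_pos: [513.0, 331.1, 82.8]
orientation: [-3.141, -0.0, 0.001]
ft_force: [-6.5, 2.7, 3.8]
width: 42.3
grasp_force: 18.3
```

The front-face slope now gives about 0.32 rad, so this is full blast, held for about 2 s. I let go, recentre and rise.

>>> arm_command(series=[{"linear":[0,0.002,0],"turn":0},{"linear":[0,0.003,0],"turn":0},{"linear":[0,0.003,0],"turn":0},{"linear":[0,0,0],"turn":0},{"linear":[0,0,0],"turn":0},{"linear":[0,0,0],"turn":0}], jaw=1)

```text
t: 20.8
ee_pos: [513.6, 323.2, 82.7]
orientation: [-3.141, -0.001, -0.001]
ft_force: [-0.5, -0.3, -0.8]
width: 86.2
grasp_force: 0.0
```

>>> arm_command(series=[{"linear":[0,0,-0.02],"turn":0},{"linear":[0,0,-0.03],"turn":0},{"linear":[0,0,-0.03],"turn":0},{"linear":[0,0,-0.035],"turn":0},{"linear":[0,0.03,-0.01],"turn":0},{"linear":[0,0.045,0],"turn":0},{"linear":[0,0.045,0],"turn":0},{"linear":[0,0.045,0],"turn":0},{"linear":[0,0,0],"turn":0},{"linear":[0,0,0],"turn":0}])

```text
t: 21.8
ee_pos: [513.8, 157.4, 208.0]
orientation: [-3.141, 0.002, -0.001]
ft_force: [-0.3, 0.4, -0.2]
width: 87.8
grasp_force: 0.0
```

```bash
python3 - <<'E'
from h import *
print(ctrl.get_obs()["ee_pos"])
im=grab("top");t=grab("wrist")
save(t,"wr5.png")
for n in COL: print(n,seg(im,*COL[n],(160,140,280,240),72),seg(t,*COL[n],(0,0,512,384),72,300))
print("tray z12",seg(im,(50,80,20),(85,255,130),(300,180,450,300),12,1500))
E
```

```text
[513.82541814 157.38582226 208.00020739]
yellow [(507.3, 18.1, 90.3, 63.6, 1.2)] [(512.3, 20.1, 91.6, 68.9, 0.8)]
green [(609.4, 18.0, 92.4, 64.3, 1.2)] [(394.0, 97.5, 64.8, 23.7, 79.3), (611.6, 20.3, 91.6, 68.5, 0.5)]
red [(594.0, 125.3, 38.7, 22.4, -78.4)] [(530.1, 301.3, 93.1, 18.9, 9.7), (560.9, 137.0, 90.4, 65.2, 0.6)]
tray z12 [(424.6, -354.8, 178.5, 149.9, 3.7)]
```

View pics/wr5.png

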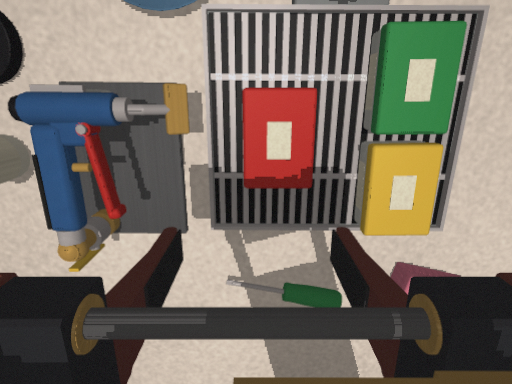

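The wrist view shows the trigger released and the three tins unmoved on the grate: red (281,138), green (418,78), yellow (402,190). Now I stack them, red first.

>>> arm_command(series=[{"linear":[0.023,0.01,0.01],"turn":0},{"linear":[0.024,0.01,0.022],"turn":0},{"linear":[0,0,0.03],"turn":0},{"linear":[0,0,0.03],"turn":0},{"linear":[0,0,0.03],"turn":0},{"linear":[0,0,0.02],"turn":0},{"linear":[0,0,0],"turn":0},{"linear":[0,0,0],"turn":0}])

```text
t: 22.7
ee_pos: [560.6, 139.1, 65.7]
orientation: [3.142, 0.004, -0.001]
ft_force: [0.3, 0.3, 0.2]
width: 87.9
grasp_force: 0.0
```

>>> arm_command(series=[{"linear":[0,0,0],"turn":0},{"linear":[0,0,0],"turn":0},{"linear":[0,0,0],"turn":0},{"linear":[0,0,0],"turn":0},{"linear":[0,0,0],"turn":0},{"linear":[0,0,0],"turn":0}], jaw=-1)

```text
t: 23.3
ee_pos: [561.1, 138.2, 66.8]
orientation: [-3.141, -0.001, -0.002]
ft_force: [-0.9, 0.5, 7.0]
width: 66.2
grasp_force: 30.0
```

>>> arm_command(series=[{"linear":[0,0,-0.02],"turn":0},{"linear":[0,0,-0.03],"turn":0},{"linear":[0,0,-0.03],"turn":0},{"linear":[-0.01,0.034,-0.01],"turn":0},{"linear":[-0.011,0.04,0],"turn":0},{"linear":[-0.011,0.04,0],"turn":0},{"linear":[-0.011,0.04,0],"turn":0},{"linear":[-0.011,0.04,0],"turn":0},{"linear":[-0.011,0.04,0],"turn":0},{"linear":[-0.011,0.04,0],"turn":0}])

```text
t: 24.3
ee_pos: [483.8, -137.6, 155.7]
orientation: [-3.142, -0.001, 0.0]
ft_force: [-0.0, 0.3, -1.6]
width: 65.8
grasp_force: 30.0
```

>>> arm_command(series=[{"linear":[-0.011,0.04,0],"turn":0},{"linear":[-0.011,0.04,0],"turn":0},{"linear":[-0.011,0.04,0],"turn":0},{"linear":[-0.011,0.04,0],"turn":0},{"linear":[-0.011,0.04,0],"turn":0},{"linear":[-0.004,0.02,0],"turn":0},{"linear":[0,0,0],"turn":0},{"linear":[0,0,0],"turn":0}])

```text
t: 25.1
ee_pos: [425.3, -355.9, 155.4]
orientation: [-3.141, 0.001, 0.001]
ft_force: [0.2, 0.2, -3.2]
width: 65.8
grasp_force: 30.0
```

```bash
python3 - <<'E'
from h import *
o=ctrl.get_obs(); print(o["ee_pos"],o["width"],o["ft_force"])
im=grab("top")
print("tray z12",seg(im,(50,80,20),(85,255,130),(300,180,450,300),12,300))
E
```

```text
[ 425.29942116 -355.89332101  155.40793087] 65.79367541078645 [ 0.18016355  0.16696914 -3.15626021]
tray z12 [(424.7, -355.3, 178.4, 150.9, 3.7)]
```

>>> arm_command(series=[{"linear":[0,0,0.02],"turn":0},{"linear":[0,0,0.03],"turn":0},{"linear":[0,0,0.03],"turn":0},{"linear":[0,0,0.018],"turn":0},{"linear":[0,0,0.01],"turn":0},{"linear":[0,0,0.004],"turn":0},{"linear":[0,0,0.001],"turn":0},{"linear":[0,0,0],"turn":0},{"linear":[0,0,0],"turn":0}])

```text
t: 26.05
ee_pos: [426.5, -356.5, 43.7]
orientation: [3.14, 0.001, 0.002]
ft_force: [-0.2, 0.2, -1.8]
width: 65.7
grasp_force: 30.0
```

>>> arm_command(series=[{"linear":[0,0,0.001],"turn":0},{"linear":[0,0,0],"turn":0}])

```text
t: 26.25
ee_pos: [426.1, -356.3, 42.1]
orientation: [3.141, 0.001, 0.001]
ft_force: [-0.3, 0.7, -1.9]
width: 65.9
grasp_force: 30.0
```

>>> arm_command(series=[{"linear":[0,0,0],"turn":0},{"linear":[0,0,0],"turn":0},{"linear":[0,0,0],"turn":0},{"linear":[0,0,0],"turn":0},{"linear":[0,0,-0.02],"turn":0},{"linear":[0,0,-0.04],"turn":0},{"linear":[0,0,-0.04],"turn":0},{"linear":[0.01,-0.044,-0.01],"turn":0},{"linear":[0.01,-0.044,0],"turn":0},{"linear":[0.01,-0.044,0],"turn":0}], jaw=1)

```text
t: 27.25
ee_pos: [456.2, -223.2, 152.6]
orientation: [3.141, -0.001, 0.003]
ft_force: [0.7, 0.6, -0.1]
width: 87.9
grasp_force: 0.0
```

>>> arm_command(series=[{"linear":[0.01,-0.044,0],"turn":0},{"linear":[0.01,-0.044,0],"turn":0},{"linear":[0.01,-0.044,0],"turn":0},{"linear":[0.01,-0.044,0],"turn":0},{"linear":[0.01,-0.044,0],"turn":0},{"linear":[0.005,-0.022,0],"turn":0},{"linear":[0,0,0],"turn":0},{"linear":[0,0,0],"turn":0}])

```text
t: 28.05
ee_pos: [510.4, 18.0, 151.6]
orientation: [3.141, 0.004, -0.001]
ft_force: [0.4, 0.2, 0.2]
width: 87.9
grasp_force: 0.0
```

>>> arm_command(series=[{"linear":[0.001,0,0.025],"turn":0},{"linear":[0,0,0.03],"turn":0},{"linear":[0,0,0.02],"turn":0},{"linear":[0,0,0.01],"turn":0},{"linear":[0,0,0],"turn":0},{"linear":[0,0,0],"turn":0}])

```text
t: 28.65
ee_pos: [511.9, 17.2, 67.2]
orientation: [3.142, -0.0, 0.001]
ft_force: [1.0, -0.6, 0.5]
width: 87.9
grasp_force: 0.0
```

>>> arm_command(series=[{"linear":[0,0,0],"turn":0},{"linear":[0,0,0],"turn":0},{"linear":[0,0,0],"turn":0},{"linear":[0,0,0],"turn":0},{"linear":[0,0,0],"turn":0},{"linear":[0,0,0],"turn":0}], jaw=-1)

```text
t: 29.25
ee_pos: [512.0, 17.9, 67.4]
orientation: [3.141, 0.002, 0.002]
ft_force: [-1.7, -0.4, 6.0]
width: 66.2
grasp_force: 30.0
```

>>> arm_command(series=[{"linear":[0,0,-0.02],"turn":0},{"linear":[0,0,-0.03],"turn":0},{"linear":[0,0,-0.03],"turn":0},{"linear":[-0.009,0.034,-0.02],"turn":0},{"linear":[-0.009,0.04,0],"turn":0},{"linear":[-0.009,0.04,0],"turn":0},{"linear":[-0.009,0.04,0],"turn":0},{"linear":[-0.009,0.04,0],"turn":0},{"linear":[-0.009,0.04,0],"turn":0},{"linear":[-0.009,0.04,0],"turn":0}])

```text
t: 30.25
ee_pos: [447.7, -257.3, 166.3]
orientation: [-3.141, -0.001, 0.002]
ft_force: [0.9, -0.3, -3.9]
width: 65.7
grasp_force: 29.9
```

```bash
python3 - <<'E'
from h import *
o=ctrl.get_obs(); print(o["ee_pos"],o["width"],o["ft_force"])
im=grab("top"); t=grab("wrist")
save(t,"wr6.png")
print("red",seg(im,*COL["red"],(290,180,450,300),47),seg(t,*COL["red"],(0,0,512,384),47,300))
print("tray z12",seg(im,(50,80,20),(85,255,130),(300,180,450,300),12,300))
E
```

```text
[ 447.70434343 -257.26402071  166.28953556] 65.65574148906748 [ 0.88053381 -0.25860336 -3.86708336]
red [] [(427.2, -356.2, 92.4, 65.1, 0.1)]
tray z12 []
```

>>> arm_command(series=[{"linear":[-0.009,0.04,0],"turn":0},{"linear":[-0.009,0.04,0],"turn":0},{"linear":[-0.0035,0.018,0],"turn":0},{"linear":[0,0,0],"turn":0},{"linear":[0,0,0],"turn":0},{"linear":[0,0,0],"turn":0}])

```text
t: 30.95
ee_pos: [427.3, -352.6, 166.4]
orientation: [-3.14, -0.003, 0.001]
ft_force: [-0.5, 0.4, -3.8]
width: 65.5
grasp_force: 29.9
```

>>> arm_command(series=[{"linear":[-0.0005,0.0035,0.01],"turn":0},{"linear":[0,0,0.025],"turn":0},{"linear":[0,0,0.025],"turn":0},{"linear":[0,0,0.01],"turn":0},{"linear":[0,0,0.007],"turn":0},{"linear":[0,0,0],"turn":0},{"linear":[0,0,0],"turn":0},{"linear":[0,0,0],"turn":0}])

```text
t: 31.75
ee_pos: [427.5, -358.1, 90.7]
orientation: [3.14, 0.001, 0.002]
ft_force: [0.5, 0.5, -3.6]
width: 65.6
grasp_force: 29.9
```

>>> arm_command(series=[{"linear":[-0.0005,-0.001,0.003],"turn":0},{"linear":[0,0,0.0025],"turn":0},{"linear":[0,0,0],"turn":0},{"linear":[0,0,0],"turn":0}])

```text
t: 32.15
ee_pos: [426.5, -356.8, 84.4]
orientation: [3.141, 0.001, 0.0]
ft_force: [0.2, -0.5, -1.6]
width: 66.2
grasp_force: 29.9
```

Contact is beginning. I settle 0.8 mm more, release, and go for green at (612,18).

>>> arm_command(series=[{"linear":[0,0,0.0008],"turn":0},{"linear":[0,0,0],"turn":0}])

```text
t: 32.35
ee_pos: [426.5, -356.8, 84.4]
orientation: [3.141, 0.001, 0.0]
ft_force: [-2.8, 2.6, 7.7]
width: 66.0
grasp_force: 30.0
```

>>> arm_command(series=[{"linear":[0,0,0],"turn":0},{"linear":[0,0,0],"turn":0},{"linear":[0,0,0],"turn":0},{"linear":[0,0,0],"turn":0},{"linear":[0,0,-0.02],"turn":0},{"linear":[0,0,-0.04],"turn":0},{"linear":[0,0,-0.035],"turn":0},{"linear":[0.021,-0.042,0],"turn":0},{"linear":[0.021,-0.042,0],"turn":0},{"linear":[0.021,-0.042,0],"turn":0}], jaw=1)

```text
t: 33.35
ee_pos: [489.9, -229.6, 178.9]
orientation: [3.141, -0.001, 0.002]
ft_force: [0.8, 0.0, -0.3]
width: 87.7
grasp_force: 0.0
```

>>> arm_command(series=[{"linear":[0.021,-0.042,0],"turn":0},{"linear":[0.021,-0.042,0],"turn":0},{"linear":[0.021,-0.042,0],"turn":0},{"linear":[0.021,-0.042,0],"turn":0},{"linear":[0.021,-0.042,0],"turn":0},{"linear":[0.017,-0.038,0],"turn":0},{"linear":[0,0,0],"turn":0},{"linear":[0,0,0],"turn":0}])

```text
t: 34.15
ee_pos: [610.9, 18.2, 178.0]
orientation: [3.141, 0.005, -0.001]
ft_force: [-0.1, -0.3, 0.5]
width: 87.8
grasp_force: 0.0
```

>>> arm_command(series=[{"linear":[0.001,0,0.03],"turn":0},{"linear":[0,0,0.035],"turn":0},{"linear":[0,0,0.03],"turn":0},{"linear":[0,0,0.016],"turn":0},{"linear":[0,0,0],"turn":0},{"linear":[0,0,0],"turn":0}])

```text
t: 34.75
ee_pos: [612.4, 16.8, 68.1]
orientation: [3.142, -0.0, 0.001]
ft_force: [-0.0, 0.5, -0.6]
width: 87.8
grasp_force: 0.0
```

>>> arm_command(series=[{"linear":[0,0,0],"turn":0},{"linear":[0,0,0],"turn":0},{"linear":[0,0,0],"turn":0},{"linear":[0,0,0],"turn":0},{"linear":[0,0,0],"turn":0},{"linear":[0,0,0],"turn":0}], jaw=-1)

```text
t: 35.35
ee_pos: [612.8, 17.6, 68.5]
orientation: [3.142, 0.002, 0.002]
ft_force: [-2.1, -1.7, 5.9]
width: 65.9
grasp_force: 30.0
```

>>> arm_command(series=[{"linear":[0,0,-0.02],"turn":0},{"linear":[0,0,-0.035],"turn":0},{"linear":[0,0,-0.04],"turn":0},{"linear":[0,0,-0.035],"turn":0},{"linear":[-0.02,0.04,-0.02],"turn":0},{"linear":[-0.02,0.04,0],"turn":0},{"linear":[-0.02,0.04,0],"turn":0},{"linear":[-0.02,0.04,0],"turn":0},{"linear":[-0.02,0.04,0],"turn":0},{"linear":[-0.02,0.04,0],"turn":0}])

```text
t: 36.35
ee_pos: [491.0, -223.7, 217.4]
orientation: [-3.141, -0.002, 0.001]
ft_force: [1.0, 0.1, -2.1]
width: 65.7
grasp_force: 30.0
```

>>> arm_command(series=[{"linear":[-0.016,0.02,0],"turn":0},{"linear":[-0.016,0.015,0],"turn":0},{"linear":[0,0,0],"turn":0},{"linear":[0,0,0],"turn":0}])

```text
t: 36.75
ee_pos: [460.1, -257.6, 217.4]
orientation: [-3.141, 0.001, 0.0]
ft_force: [0.0, 0.2, -2.9]
width: 65.9
grasp_force: 30.0
```

```bash
python3 - <<'E'
from h import *
o=ctrl.get_obs(); print(o["ee_pos"],o["width"],o["ft_force"])
im=grab("top"); t=grab("wrist")
save(t,"wr7.png")
for n in("yellow","red","green"): print(n,seg(im,*COL[n],(290,180,450,300),89,100),seg(t,*COL[n],(0,0,512,384),89,300))
print("tray z12",seg(im,(50,80,20),(85,255,130),(300,180,450,300),12,300))
E
```

```text
[ 460.14435526 -257.57931664  217.36950155] 65.91207353891889 [ 0.04341202  0.15687497 -2.89266242]
yellow [] [(427.1, -356.7, 93.3, 65.1, 0.6)]
red [] []
green [] [(388.6, -12.2, 24.3, 20.2, -13.9), (404.4, -258.1, 141.8, 125.7, 0.1)]
tray z12 []
```

View pics/wr7.png

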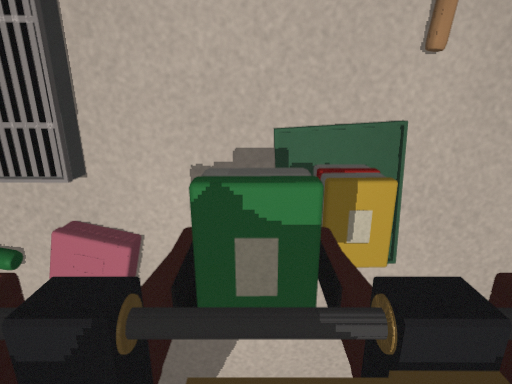

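The wrist view shows green held at (257,243), and yellow squarely over red in the tray at (360,222). I move over the stack.

>>> arm_command(series=[{"linear":[-0.012,0.035,0],"turn":0},{"linear":[-0.012,0.035,0],"turn":0},{"linear":[-0.0085,0.029,0],"turn":0},{"linear":[0,0,0.025],"turn":0},{"linear":[0,0,0.03],"turn":0},{"linear":[0,0,0.02],"turn":0},{"linear":[0,0,0.007],"turn":0},{"linear":[0,0,0],"turn":0},{"linear":[0,0,0],"turn":0},{"linear":[0,0,0],"turn":0}])

```text
t: 37.85
ee_pos: [428.9, -357.0, 136.7]
orientation: [3.14, 0.002, 0.003]
ft_force: [-0.6, 0.4, -2.5]
width: 65.8
grasp_force: 30.0
```

>>> arm_command(series=[{"linear":[-0.001,0,0.005],"turn":0},{"linear":[0,0,0.003],"turn":0},{"linear":[0,0,0],"turn":0},{"linear":[0,0,0],"turn":0}])

```text
t: 38.25
ee_pos: [426.9, -356.8, 127.5]
orientation: [3.141, 0.001, 0.0]
ft_force: [0.1, -0.3, -2.2]
width: 65.3
grasp_force: 30.0
```

>>> arm_command(series=[{"linear":[0,0,0.0008],"turn":0},{"linear":[0,0,0],"turn":0},{"linear":[0,0,0],"turn":0}])

```text
t: 38.55
ee_pos: [426.9, -356.7, 127.4]
orientation: [3.141, 0.001, 0.0]
ft_force: [-2.2, 1.5, 5.2]
width: 65.8
grasp_force: 30.0
```

Supported. I release, rise and look.

>>> arm_command(series=[{"linear":[0,0,0],"turn":0},{"linear":[0,0,0],"turn":0},{"linear":[0,0,0],"turn":0},{"linear":[0,0,0],"turn":0},{"linear":[0,0,-0.02],"turn":0},{"linear":[0,0,-0.04],"turn":0},{"linear":[0,0,-0.04],"turn":0},{"linear":[0,0,-0.01],"turn":0},{"linear":[0,-0.03,0],"turn":0},{"linear":[0,-0.04,0],"turn":0}], jaw=1)

```text
t: 39.55
ee_pos: [426.9, -287.0, 236.7]
orientation: [3.141, -0.002, 0.002]
ft_force: [1.3, 0.4, -1.0]
width: 87.8
grasp_force: 0.0
```

>>> arm_command(series=[{"linear":[0.02,-0.04,0],"turn":0},{"linear":[0.02,-0.045,0],"turn":0},{"linear":[0.02,-0.045,0],"turn":0},{"linear":[0.02,-0.045,0],"turn":0},{"linear":[0.02,-0.045,0],"turn":0},{"linear":[0.02,-0.045,0],"turn":0},{"linear":[0,0,0],"turn":0},{"linear":[0,0,0],"turn":0}])

```text
t: 40.35
ee_pos: [546.3, -20.4, 235.7]
orientation: [3.141, 0.006, -0.002]
ft_force: [-0.3, 0.1, -0.4]
width: 87.8
grasp_force: 0.0
```

```bash
python3 - <<'E'
from h import *
o=ctrl.get_obs(); print(o["ee_pos"],o["width"],o["t"])
im=grab("top"); s=grab("scene")
a=cv2.resize(im["frame"][90:300,60:430],None,fx=1.5,fy=1.5); b=cv2.resize(s["frame"][100:330,130:400],None,fx=1.2,fy=1.2)
H=a.shape[0]+b.shape[0]; c=np.zeros((H,max(a.shape[1],b.shape[1]),3),np.uint8); c[:a.shape[0],:a.shape[1]]=a; c[a.shape[0]:,:b.shape[1]]=b
cv2.imwrite("pics/fin.png",c[:600])
print("green",seg(im,(50,150,90),(75,255,255),(300,180,450,300),131,100))
print("tray",seg(im,(50,80,20),(85,255,255),(300,180,450,300),12,300))
E
```

```text
[546.34210611 -20.4326069  235.72565402] 87.79623051868198 40.35
green [(423.8, -355.5, 87.0, 61.2, 1.5)]
tray [(424.5, -354.7, 178.7, 149.8, 3.8)]
```

View pics/fin.png

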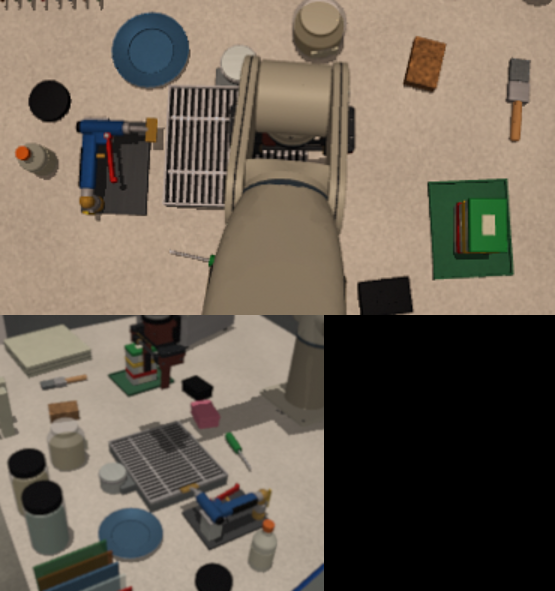

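The final views show one straight column (green over yellow over red) at (488,225) in the tray. The grate is empty, the trigger is released at (110,160), and the bystanders are in place.

```bash
python3 -c "
from workcell import ctrl
print(ctrl.close_job())"
```

```text
the job is handed in; nothing more can be done
None
```

The job is handed in but `close_job` returned no verdict: the three tins present (red, yellow, green; no blue) were blown off on the grate, soft air then full blast, and stand in one column in the stock tray; the trigger is let go and the other things on the bench are where they were.

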